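Third hand at the module contacting cradle

TASK

Slide the contact guard of the cradle to its end stop so that the spring contacts are uncovered, then take the I/O module out of the rack, stand it in the cradle's guide with its contact end first, and push it along against the sprung contact carriage with a steady force of about 12 N. A colleague will now tighten the clamp screws, so finish while still holding the module pressed like that: do not let go. Never push the contacts with more than 20 N, and do not disturb the parts lying about.

Things in the scene. Friction and masses are not known exactly. Their poses are not given: they have to be found in the camera images.
- cradle: Fixed fixture, aluminium base plate 220x130x12. Origin: centre of its underside on the bench; +x = pressing direction, z up. Along y=0 black guides (x -105..+16) form a channel 15 wide, floor z=12, vertical to z=32, flared mouth to z=38, open at the near (-x) end. Grey contact head x +38..+99, |y|<25, top z=92. End-stop post at x 31, y -60, top z=92. Steel clamp screws on the +y side, top z=33.
- guard_grip (a point): Centre of the guard's black grip block, 14 (cradle x) x 16 (y) x 22 high, top at z=116 over the bench; keep the fingertips over z=95, for the guard's rail and the head cover lie just below. The guard is an upright steel sheet (30 wide, cradle x=28) just before the contacts; it blocks the channel when shut.
- guard (a joint): Slide of the contact guard, m: 0 = shut, 0.040 = at its end stop, fully open. It opens towards cradle -y (right, seen from the robot), about 2 N of friction, stays where it is left.
- contact_carriage: Black block 34 wide, 66 high with rows of brass pins, in the contact head; origin: lower middle of the face that looks to cradle -x. At rest that face is at cradle x=38, z 14..80. It slides to +x against a spring: starts to move at 4 N, then 1 N per mm, hard stop at 14 mm (18 N). So 8 mm = 12 N. The guide adds hardly any friction.
- module: Light grey I/O module 100x11.4x68.5 high, about 120 g, standing on its long edge in the middle slot of the rack. Origin: centre of its underside; +x along the 100 side to the contact end, y across the thickness, z up. Grip it from above across the thickness, fingertips at least 30 above its underside.
- module_nose (a point): Centre of the module's contact end face (brass strips), 50 along module +x and 34 up from its origin; this face is pressed against the contact carriage.
- rack: Fixed module rack 130x90; origin: centre of its underside, slot floor z=8, slots 14 wide run along x, ribs up to z=32. The module stands in the middle slot, its contact end to rack +x.
- coupling: Bystander: round aluminium shaft coupling, 43 across, 34 high.
- relay_1: Bystander: small plug-in relay, 36x28x48 high.

How it is judged:
On the way, in this order (a step that is already met when the one before it is completed fails the run):
1. the contact guard is slid open to its end stop (value of joint guard above 0.037 m), for 0.2 s.
2. the module in the guide meets the contact carriage (contact force between module and contact_carriage above 1 N and z of module in the frame of cradle below 0.02 m), for 0.1 s.
At the end, for the whole second after the job is handed in: The guard is open (within 3 mm of its end stop); the module stands upright in the guide, down on the channel floor within 4 mm, is held by the fingers and at rest, and its contact end presses the contact carriage with 9 to 15 N (contact force between module and contact_carriage between 9 and 15 N and contact force between the fingers and module above 2 N and value of joint guard above 0.037 m and x of module_nose in the frame of cradle above 0.04 m and z of module in the frame of cradle below 0.016 m and y of module in the frame of cradle between -0.004 and 0.004 m and angle between the x axis of module and the x axis of cradle, either way round below 0.07 rad and angle between module's own z axis and vertical below 0.1 rad and linear speed of module below 0.01 m/s); the arm keeps its last pose, push and grip.
It fails at once if the contacts are pushed with more than 20 N (contact force between module and contact_carriage above 20 N).
It fails at once if a bystander is moved more than 3 cm (distance of any of coupling, relay_1 from where it was at the start of the episode above 0.03 m).
It also fails if it takes over 64 s, if anything falls off the work surface, if the arm or the gripper's body presses on something with over 40 N, if the wrist force passes 120 N, or if a joint passes its speed limit or range.

ROBOT

A 6-joint arm with a two-finger parallel gripper is mounted at the origin on a cart in front of the work surface, level with it; the furniture and walls round the work are solid. World frame = base frame: x ahead of the robot, y to its left, z up, the work surface at z = 0. Lengths are in m, angles in rad, forces in N, time in s.
With the tool pointing down it reaches from about 0.35 to 0.725 m from the base axis. Payload 4.3 kg.
Tool frame: the origin (TCP) lies midway between the tips of the shut fingers; the grasp point (between the pads) lies 19 mm behind it; z points along the fingers, y is the line along which they close (so a half turn about z gives the same grasp; the last joint's range is limited). The gripper opens to 85 mm and grips with 20 to 120 N. Pads are 22 mm wide; open, the fingers measure 114 mm over their backs; the gripper's body (76 mm by 85 mm) begins 54 mm behind the grasp point. The pads swing forward as they close: fully open they stand 13 mm farther back than shut.
Start: joints at [1.169, 0.377, 0.081, 1.274, 0, 1.46], TCP at [0.165, 0.551, 0.231] pointing down, gripper open.
Joint ranges: [-2.72, 2.72], [-0.84, 1.66], [-1.02, 1.22], [-1.77, 2.12], [-1.37, 1.28], [-3.14, 3.14]. Speed limits (rad/s): [2.57, 2.57, 3.14, 3.14, 3.14, 3.14].

INTERFACE

Orientations are given as a 3x3 rotation matrix whose columns are the frame's x, y, z axes.
In Python, from plant import manip gives the robot as it stands.
- The arm moves only by the tool hand_motion, called after "Request:" as a command line: name --pt "numbers of a row" for each row, then --argument value for the rest. Schema: {"type":"object","properties":{"rows":{"type":"array","items":{"type":"array","items":{"type":"number"},"minItems":6,"maxItems":6},"minItems":1,"maxItems":5},"aperture":{"type":"number"},"squeeze":{"type":"number"},"only":{"type":"string"},"quiet":{"type":"boolean"},"lines":{"type":"string"}},"required":["rows"],"additionalProperties":false}. rows is a list of rows, 1 to 5 of them, each of 6 numbers: dx, dy, dz in m, then a rotation vector rx, ry, rz in rad; each row is the pose to reach, as a shift and turn from the pose commanded when the call began, along the tool's axes at that moment; what a row does not reach only later rows make up. A row lasts 1/8 s, in which the tool goes at most 0.0625 m and 0.188 rad, less where a joint would pass 70% of its speed; a pose out of reach is approached as far as the arm can. aperture is the finger opening in m, set as the call begins (left out keeps the last). The fingers move at their own pace and stop on an object; squeeze is the grip in N (left out, the last holds). Time passes only in rows, so rows that do not move let the fingers close. The tool returns the time, the measured TCP pose, the force, the opening and the grip force at its end. only (a regular expression) keeps the lines of the reply that match it, lines (a string "A,B") keeps lines A to B, and quiet returns only ok. Input that does not fit is refused with a message, and nothing moves.
- manip.get_state(): the state, without advancing time (a new reading comes with each control period).
- manip.read_camera(name): name is "side" or "top" or "wrist"; returns the picture (400x640x3 uint8, blue, green, red); there is no depth.
- manip.calibration(name): a dict with "K" (3x3 intrinsics, pixels), "D" ([k1, k2, p1, p2, k3] as OpenCV has them; the pictures are not rectified), "R" (3x3) and "t" (3): a world point X has camera coordinates R X + t; the wrist camera has in their place "T_tool_cam" (4x4, takes a point from camera to tool coordinates, whose origin is the TCP and whose axes are the flange's). Camera axes: x right, y down, z forward; pixel columns grow to the right and rows downward; lengths in m; the calibration is good to about 2 mm. A picture is of the moment at which its call begins: read the wrist's pose just before it. calibration takes no time and is no camera call.
- manip.job_done(): hands the job in; it is judged then, once.
The state is a dict: "t": time; "qpos": joint angles; "qd": joint speeds; "effort": joint torques, N m; "tool_pos": TCP position; "tool_rot": TCP orientation; "ft_force": force on the tool from outside, world axes, zero at the start; "moment": the same for the moment, N m; "width": finger opening in m; "grasp_force": force on a finger pad.
Only numpy, scipy, OpenCV 4.12 (cv2) and the standard library are available. Lean on these libraries where they do the work, as an engineer would, in place of code of your own. Each camera call takes 0.05 s, during which the arm holds its last target. There are 200 camera calls.

## Working session

There is one attempt and no reset: what is moved stays moved. The work goes in short steps, Python scripts to look and compute and a tool call to move; the robot and the scene stay as the last step left them, time stands still between calls to the robot, and variables do not carry over. Pictures are saved under pics/ and viewed, at most 10 in all, crops included, and the job is handed in when it is done.

```bash
ls; mkdir -p pics; cat > h.py <<'E'
import numpy as np, cv2
from plant import manip
def cal(n):
    c=manip.calibration(n); K=np.array(c["K"],float); D=np.array(c["D"],float)
    if n=="wrist":
        s=manip.get_state(); T=np.array(c["T_tool_cam"]); Rt=np.array(s["tool_rot"]); 
        Rwc=Rt@T[:3,:3]; o=Rt@T[:3,3]+np.array(s["tool_pos"])
        return K,D,Rwc.T,-Rwc.T@o
    return K,D,np.array(c["R"],float),np.array(c["t"],float).ravel()
def ray(c,uv):
    K,D,R,t=c; p=cv2.undistortPoints(np.array(uv,float).reshape(-1,1,2),K,D).reshape(-1,2)
    d=np.c_[p,np.ones(len(p))]@R; return -R.T@t,d
def plane(c,uv,z):
    o,d=ray(c,uv); return o+d*((z-o[2])/d[:,2])[:,None]
def proj(c,X):
    K,D,R,t=c; return cv2.projectPoints(np.array(X,float).reshape(-1,3),cv2.Rodrigues(R)[0],t,K,D)[0].reshape(-1,2)
E
python3 - <<'E'
from h import *
for n in("top","side"):
    cv2.imwrite(f"pics/{n}.png",manip.read_camera(n)); c=cal(n); print(n,-c[2].T@c[3],c[0][0,0])
s=manip.get_state();print(s)
E
```

```text
pics
plant.py
top [0.45933365 0.15032971 1.14803877] 508.84345457973535
side [ 0.52357169 -0.75194943  0.8953939 ] 514.9113006601093
{'t': 0.1, 'qpos': array([1.16869847e+00, 3.77976298e-01, 7.97824403e-02, 1.27440094e+00,
       2.34715909e-06, 1.46050095e+00]), 'qd': array([-0.00180103, -0.00148894,  0.00306195, -0.00110823, -0.00143932,
        0.00063228]), 'effort': array([ 1.45601112e-03, -4.64692640e+01,  2.70583999e+01,  1.19789114e-02,
       -1.78600526e-04, -3.42474763e-06]), 'tool_pos': array([0.1651788 , 0.5501606 , 0.23047102]), 'tool_rot': array([[-9.57726824e-01,  2.87678349e-01, -7.05990509e-04],
       [ 2.87679145e-01,  9.57725416e-01, -1.65410863e-03],
       [ 2.00293816e-04, -1.78728295e-03, -9.99998383e-01]]), 'ft_force': array([-0.56249034,  0.83258024,  1.25623072]), 'moment': array([-0.06372866,  0.01624017,  0.02750378]), 'grasp_force': 0.0, 'width': 0.08551070169538656}
```

View pics/top.png

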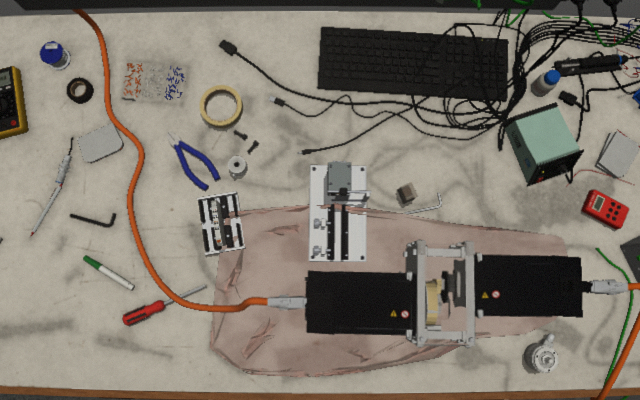

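View pics/side.png

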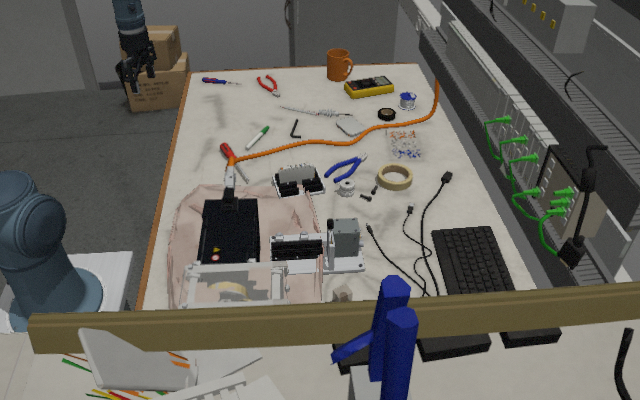

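The top view (up = world +x, left = +y) shows the cradle around (340,210) and the rack around (220,222) with the relay at (405,193) and the coupling at (237,167). There are black motor boxes with a white frame in front. Next I'll zoom in on both views.

```bash
python3 - <<'E'
from h import *
a=cv2.imread("pics/top.png")[150:275,185:430]; b=cv2.imread("pics/side.png")[155:305,225:400]
a=cv2.resize(a,None,fx=3.2,fy=3.2,interpolation=cv2.INTER_CUBIC);b=cv2.resize(b,None,fx=4,fy=4,interpolation=cv2.INTER_CUBIC)
cv2.imwrite("pics/topc.png",a);cv2.imwrite("pics/sidec.png",b);print(a.shape,b.shape)
E
```

```text
(400, 784, 3) (600, 700, 3)
```

View pics/topc.png

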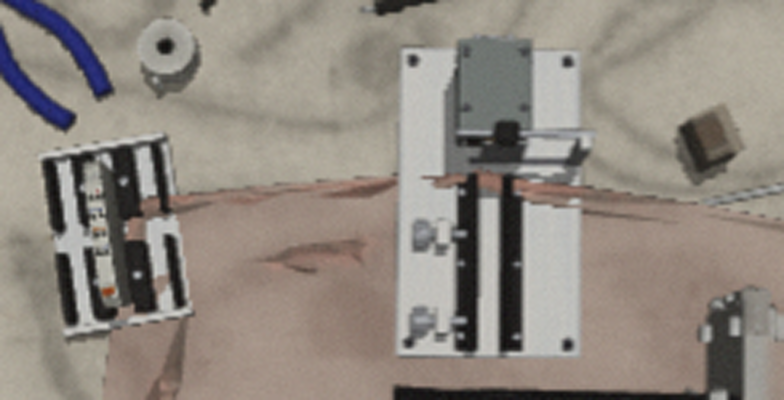

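View pics/sidec.png

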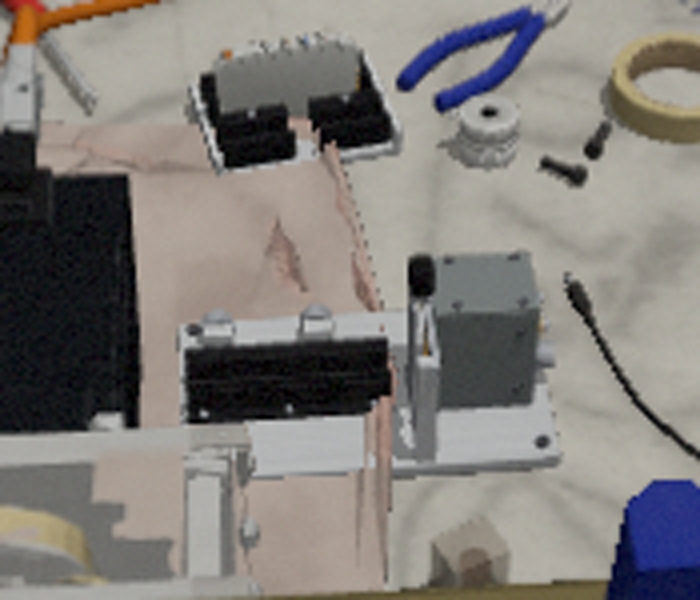

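Top crop: cradle plate corners (400,48),(579,50),(579,355),(398,355), grip block ≈(507,130). Rack corners (40,157),(165,135),(190,312),(67,340); module top runs from (93,165) to (107,300). The side crop shows the module standing in the rack and the guard grip at (422,275).

```bash
cat >> h.py <<'E'
def rigid(L,W): # 2D fit W = R L + t -> yaw,t,resid
    L=np.array(L,float);W=np.array(W)[:,:2];a=(L-L.mean(0))@[1,1j];b=(W-W.mean(0))@[1,1j]
    th=np.angle((a.conj()*b).sum()); R=np.array([[np.cos(th),-np.sin(th)],[np.sin(th),np.cos(th)]])
    t=W.mean(0)-R@L.mean(0); return th,t,np.linalg.norm(L@R.T+t-W,axis=1)
E
python3 - <<'E'
from h import *
c=cal("top"); f=lambda p:np.array(p,float)/3.2+[185-.35,150-.35]
W=plane(c,f([(400,48),(579,50),(579,355),(398,355)]),.012)
print("cradle",rigid([(.11,.065),(.11,-.065),(-.11,-.065),(-.11,.065)],W))
W2=plane(c,f([(40,157),(165,135),(190,312),(67,340)]),.008)
print("rack",rigid([(.065,.045),(.065,-.045),(-.065,-.045),(-.065,.045)],W2))
print("grip",plane(c,f([(507,130)]),.116))
print("mod ends",plane(c,f([(93,160),(107,305)]),.0765))
s=cal("side"); g=lambda p:np.array(p,float)/4+[225-.4,155-.4]
# grip across two views
o1,d1=ray(c,f([(507,133)]));o2,d2=ray(s,g([(422,272)]))
A=np.c_[d1[0],-d2[0]];k=np.linalg.lstsq(A,o2-o1,rcond=None)[0];print("grip 3d",o1+d1[0]*k[0],o2+d2[0]*k[1])
print("mod side top",plane(s,g([(217,60),(357,45)]),.0765))
# motor box and frame heights, two views: white frame top corner
print("coupling",plane(c,f([(165,45)]),.034),"relay",plane(c,f([(720,130)]),.048))
print("black box edge",plane(c,[(306,270),(415,272)],.1), plane(c,[(410,242),(475,240)],.15))
E
```

```text
cradle (np.float64(-0.00630268579159974), array([0.59670586, 0.10326068]), array([0.00198664, 0.00214865, 0.00320094, 0.00247036]))
rack (np.float64(0.18258105156848012), array([0.57139707, 0.36646581]), array([0.00052323, 0.00099161, 0.00290069, 0.00164731]))
grip [[0.62936335 0.09587806 0.116     ]]
mod ends [[0.61501106 0.36995649 0.0765    ]
 [0.51856448 0.35762467 0.0765    ]]
grip 3d [0.62854157 0.09552338 0.10905585] [0.6305772  0.09557148 0.10938483]
mod side top [[0.5225076  0.34983901 0.0765    ]
 [0.61647644 0.35793035 0.0765    ]]
coupling [[0.70273027 0.33070687 0.034     ]] relay [[ 0.64090906 -0.05405151  0.048     ]]
black box edge [[ 0.46694432  0.17161273  0.1       ]
 [ 0.46293845 -0.05132025  0.1       ]] [[ 0.52117769 -0.03322916  0.15      ]
 [ 0.52493508 -0.1625361   0.15      ]]
```

```bash
cat >> h.py <<'E'
from scipy.spatial.transform import Rotation as Ro
def go(x,y,z,yaw):
    "tool-frame delta to TCP xyz with tool pointing down, tool y at angle yaw"
    s=manip.get_state();R=np.array(s["tool_rot"]);ty=np.array([np.cos(yaw),np.sin(yaw),0]);tz=np.array([0,0,-1.]);
    Rg=np.c_[np.cross(ty,tz),ty,tz]
    d=R.T@(np.array([x,y,z])-s["tool_pos"]);r=Ro.from_matrix(R.T@Rg).as_rotvec()
    print("t",s["t"],"d",d.round(4),"rot",r.round(4),"|d|",np.linalg.norm(d).round(3),"F",s["ft_force"].round(1),"w",round(s["width"],4))
E
python3 - <<'E'
from h import *
print(np.array(manip.calibration("wrist")["T_tool_cam"]).round(3),manip.calibration("wrist")["K"][0])
go(.52,.25,.33,1.565)
E
```

```text
[[ 0.    -0.962 -0.272  0.069]
 [ 1.     0.     0.001  0.   ]
 [-0.001 -0.272  0.962 -0.143]
 [ 0.     0.     0.     1.   ]] [347.79123384   0.         325.09334123]
t 0.1 d [-0.4262 -0.1856 -0.0993] rot [-0.0017 -0.0005 -0.286 ] |d| 0.475 F [-0.6  0.8  1.3] w 0.0855
```

Request:
hand_motion --pt "-0.06 -0.02 -0.02 0 0 -0.05" --pt "-0.11 -0.05 -0.03 0 0 -0.09" --pt "-0.16 -0.07 -0.04 0 0 -0.13" --pt "-0.21 -0.09 -0.05 0 0 -0.17" --pt "-0.26 -0.11 -0.06 0 0 -0.2"

```text
t: 0.72
tool_pos: [0.3837, 0.3692, 0.2913]
tool_rot: [[-0.996, 0.091, -0.001], [0.091, 0.996, -0.0], [0.001, -0.0, -1.0]]
ft_force: [0.4, 0.5, -0.0]
width: 0.0856
grasp_force: 0.0
```

```bash
python3 -c "
from h import *
go(.52,.25,.33,1.565)"
```

```text
t 0.725 d [-0.1465 -0.1063 -0.0388] rot [-0.0003 -0.0005 -0.0849] |d| 0.185 F [ 0.4  0.5 -0. ] w 0.0856
```

Request:
hand_motion --pt "-0.05 -0.035 -0.013 0 0 -0.03" --pt "-0.1 -0.07 -0.026 0 0 -0.06" --pt "-0.146 -0.106 -0.038 0 0 -0.085" --pt "-0.146 -0.106 -0.038 0 0 -0.085" --pt "-0.146 -0.106 -0.038 0 0 -0.085"

```text
t: 1.35
tool_pos: [0.518, 0.2517, 0.3287]
tool_rot: [[-1.0, 0.007, -0.001], [0.007, 1.0, 0.0], [0.001, 0.0, -1.0]]
ft_force: [-0.8, 0.4, -0.4]
width: 0.0856
grasp_force: 0.0
```

```bash
python3 -c "
from h import *
import pickle
pickle.dump(cal('wrist'),open('w1.pkl','wb'))
im=manip.read_camera('wrist');cv2.imwrite('pics/w1.png',im)"
```

```text
(no output)
```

View pics/w1.png

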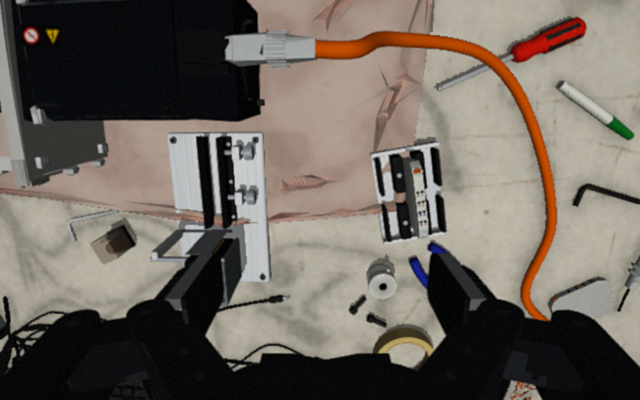

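The wrist view (up = towards the robot, right = +y) shows cradle corners (168,134),(264,133),(271,281), rack corners (373,153),(437,143),(445,236),(384,243) and the module top strip from ≈(415,152) to (424,238). I'll crop to find the brass end.

```bash
python3 - <<'E'
from h import *
import pickle
c=pickle.load(open('w1.pkl','rb'))
print("cradle",rigid([(-.11,-.065),(-.11,.065),(.11,.065)],plane(c,[(168,133),(264,133),(271,282)],.012)))
print("rack",rigid([(-.065,-.045),(-.065,.045),(.065,.045),(.065,-.045)],plane(c,[(372,153),(437,143),(446,236),(383,243)],.008)))
im=cv2.imread('pics/w1.png')
a=cv2.resize(im[125:255,355:455],None,fx=4.5,fy=4.5,interpolation=cv2.INTER_CUBIC)
b=cv2.resize(im[125:255,150:200+75],None,fx=2.8,fy=4.5,interpolation=cv2.INTER_CUBIC)
cv2.imwrite('pics/w1c.png',np.hstack([a,cv2.resize(b,(350,585))]));print(a.shape)
E
```

```text
cradle (np.float64(-0.010788819082700104), array([0.59872556, 0.10720689]), array([0.00101019, 0.00115316, 0.00110012]))
rack (np.float64(0.15245375667515698), array([0.57773066, 0.36984815]), array([0.0020383 , 0.00251868, 0.00428003, 0.00014934]))
(585, 450, 3)
```

View pics/w1c.png

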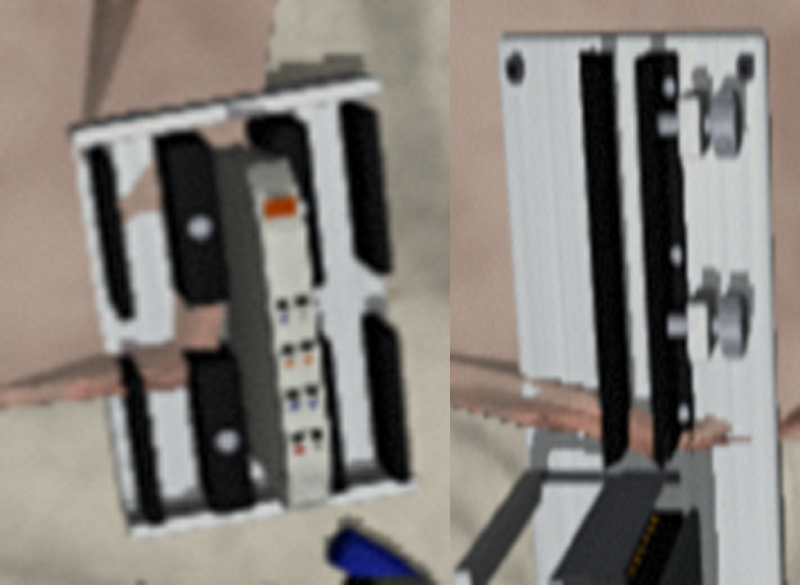

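Brass isn't visible on the robot-side end face (grey, next to the orange latch), while the side view shows gold at the +x end, so the contact end points to world +x. That means no half turn is needed. Guard first.

```bash
python3 -c "
from h import *
go(.628,.0955,.16,1.562)"
```

```text
t 1.4 d [-0.1117 -0.1561  0.1686] rot [ 0.0001 -0.0015  0.0028] |d| 0.255 F [ 0.4  0.3 -0.1] w 0.0856
```

Request:
hand_motion --pt "-0.027 -0.039 0.03 0 0 0" --pt "-0.055 -0.078 0.06 0 0 0" --pt "-0.082 -0.117 0.1 0 0 0" --pt "-0.111 -0.155 0.14 0 0 0" --pt "-0.111 -0.156 0.168 0 -0.0015 0.003"

```text
t: 2.02
tool_pos: [0.6282, 0.0938, 0.1586]
tool_rot: [[-1.0, 0.011, -0.001], [0.011, 1.0, -0.001], [0.001, -0.001, -1.0]]
ft_force: [0.0, 1.6, 0.1]
width: 0.0855
grasp_force: 0.0
```

Request:
hand_motion --pt "0 0 0 0 0 0"

```text
t: 2.15
tool_pos: [0.6252, 0.096, 0.1583]
tool_rot: [[-1.0, 0.008, -0.005], [0.008, 1.0, 0.0], [0.005, 0.0, -1.0]]
ft_force: [-0.1, 0.2, -0.2]
width: 0.0852
grasp_force: 0.0
```

```bash
python3 -c "
from h import *
go(.628,.0955,.099,1.562)
c=cal('wrist');im=manip.read_camera('wrist');cv2.imwrite('pics/w2.png',im);print(proj(c,[.628,.0955,.116]))"
```

```text
t 2.15 d [-0.0031 -0.0004  0.0593] rot [ 0.     -0.0055  0.0005] |d| 0.059 F [-0.1  0.2 -0.2] w 0.0852
[[323.331657   229.97935072]]
```

View pics/w2.png

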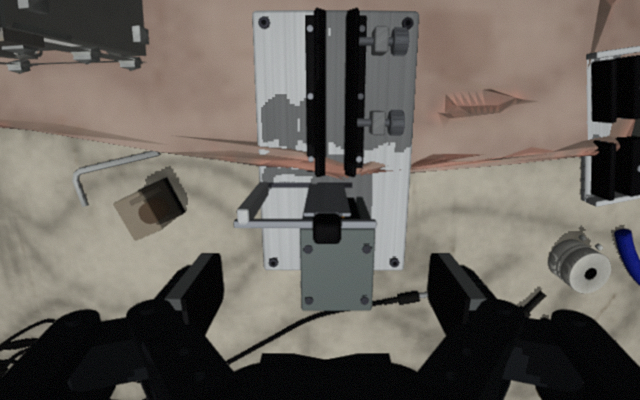

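The grip block is at (327,228), head cover corners (301,228),(374,228),(373,309),(302,309), plate corners (253,12),(416,11),(402,270),(264,270), channel at columns ≈327–346.

```bash
python3 - <<'E'
from h import *
c=cal("wrist")
P=plane(c,[(253,12),(416,11),(402,270),(264,270)],.012)
print("cradle",rigid([(-.11,-.065),(-.11,.065),(.11,.065),(.11,-.065)],P))
H=plane(c,[(302,309),(373,309)],.092);print("head far",H, H.mean(0))
print("grip",plane(c,[(327,227)],.116))
g=cv2.cvtColor(cv2.imread("pics/w2.png"),cv2.COLOR_BGR2GRAY)
for r in(40,80,120,150):
    row=g[r,295:370].astype(int);b=np.where(row>75)[0]+295;b=b[(b>315)&(b<352)];print(r,b.min(),b.max(), plane(c,[(b.min()-.5,r),(b.max()+.5,r)],.035)[:,:2].round(4).tolist(),row[8:62:2])
E
```

```text
cradle (np.float64(-0.006342896099036891), array([0.60037442, 0.10456605]), array([0.00204687, 0.00183589, 0.00075102, 0.00064569]))
head far [[0.69871447 0.08018124 0.092     ]
 [0.69920357 0.13004731 0.092     ]] [0.69895902 0.10511428 0.092     ]
grip [[0.62850597 0.09799476 0.116     ]]
40 326 344 [[0.5155, 0.0981], [0.5156, 0.1118]] [186  92  14  17  19  14   0  10   6   5   7  37 104 106 107 107 103 107
 107 104 107  64   1   9   3   7  11]
80 326 344 [[0.5434, 0.0979], [0.5434, 0.1119]] [184 157  10  19  17  15   7   9   2   6   0  38 103 108 109 108 105 106
 106 105 104  37   1   1   4   6   6]
120 326 343 [[0.5725, 0.0977], [0.5726, 0.1113]] [109  88  14   9   9  11   9   9  11   7   5  35 101 108 107 106 104 105
 101 102 101  26   3   6   6  13   1]
150 327 343 [[0.5953, 0.0983], [0.5954, 0.1115]] [169 172  53  20  23  19   3  10   4   6   6  34 105 179 182 178 171 177
 178 176 144  16   0   5   3   5   8]
```

Request:
hand_motion --pt "-0.002 0 0.02 0 -0.004 0" --pt "-0.003 0 0.045 0 -0.005 0" --pt "-0.003 0 0.059 0 -0.005 0"

```text
t: 2.58
tool_pos: [0.6316, 0.0964, 0.1033]
tool_rot: [[-1.0, 0.008, 0.008], [0.008, 1.0, 0.0], [-0.008, 0.0, -1.0]]
ft_force: [-0.6, 0.3, 0.9]
width: 0.0854
grasp_force: 0.0
```

Request:
hand_motion --pt "0 0 0 0 0 0" --pt "0 0 0 0 0 0" --pt "0 0 0 0 0 0" --pt "0 0 0 0 0 0" --pt "0 0 0 0 0 0" --aperture 0 --squeeze 30

```text
t: 3.2
tool_pos: [0.6321, 0.0951, 0.1033]
tool_rot: [[-1.0, 0.01, 0.008], [0.01, 1.0, 0.001], [-0.008, 0.001, -1.0]]
ft_force: [-0.7, 1.6, 4.5]
width: 0.0148
grasp_force: 31.5
```

Request:
hand_motion --pt "0 -0.01 0 0 0 0" --pt "0 -0.02 0 0 0 0" --pt "0 -0.03 0 0 0 0" --pt "0 -0.038 0 0 0 0" --pt "0 -0.042 0 0 0 0"

```text
t: 3.82
tool_pos: [0.6318, 0.0627, 0.1033]
tool_rot: [[-1.0, 0.005, 0.009], [0.005, 1.0, 0.023], [-0.009, 0.023, -1.0]]
ft_force: [0.8, 31.8, 3.5]
width: 0.015
grasp_force: 31.8
```

Request:
hand_motion --pt "0 -0.001 0 0 0 0" --pt "0 -0.001 0 0 0 0"

```text
t: 4.08
tool_pos: [0.6318, 0.0628, 0.1033]
tool_rot: [[-1.0, 0.003, 0.009], [0.004, 1.0, 0.023], [-0.009, 0.023, -1.0]]
ft_force: [0.1, 29.5, 4.7]
width: 0.0156
grasp_force: 31.7
```

The stop came with ~30 N at block y≈0.063, i.e. cradle y≈-41. The block was at about y=-8 at the start, so the guard was probably a little open already. I'll ease off, release, lift and check it with the camera.

Request:
hand_motion --pt "0 0.004 0 0 0 0" --pt "0 0.007 0 0 0 0" --pt "0 0.007 0 0 0 0"

```text
t: 4.45
tool_pos: [0.6318, 0.0633, 0.1033]
tool_rot: [[-1.0, 0.007, 0.009], [0.007, 1.0, 0.009], [-0.009, 0.009, -1.0]]
ft_force: [-0.8, 12.2, 4.5]
width: 0.0153
grasp_force: 31.9
```

Request:
hand_motion --pt "0 0 0 0 0 0" --pt "0 0 0 0 0 0" --pt "0 0 0 0 0 0" --pt "0 0 0 0 0 0" --aperture 0.085

```text
t: 4.95
tool_pos: [0.631, 0.0584, 0.1021]
tool_rot: [[-1.0, 0.01, 0.006], [0.01, 1.0, -0.0], [-0.006, -0.0, -1.0]]
ft_force: [-0.8, -0.0, -0.2]
width: 0.0848
grasp_force: 0.0
```

Request:
hand_motion --pt "0 0 -0.02 0 0 0" --pt "0 0 -0.05 0 0 0" --pt "0 0 -0.08 0 0 0" --pt "0 0.04 -0.08 0 0 0" --pt "0 0.04 -0.08 0 0 0"

```text
t: 5.58
tool_pos: [0.6312, 0.1007, 0.1828]
tool_rot: [[-1.0, 0.007, 0.007], [0.007, 1.0, 0.001], [-0.007, 0.001, -1.0]]
ft_force: [-0.1, 0.1, -0.4]
width: 0.0847
grasp_force: 0.0
```

Request:
hand_motion --pt "0 0 0 0 0 0" --pt "0 0 0 0 0 0"

```text
t: 5.82
tool_pos: [0.6307, 0.098, 0.1819]
tool_rot: [[-1.0, 0.011, 0.006], [0.011, 1.0, -0.0], [-0.006, -0.0, -1.0]]
ft_force: [0.4, -1.0, 0.2]
width: 0.0848
grasp_force: 0.0
```

```bash
python3 -c "
from h import *
import pickle
pickle.dump(cal('wrist'),open('w3.pkl','wb'))
im=manip.read_camera('wrist');cv2.imwrite('pics/w3.png',im)"
```

```text
(no output)
```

View pics/w3.png

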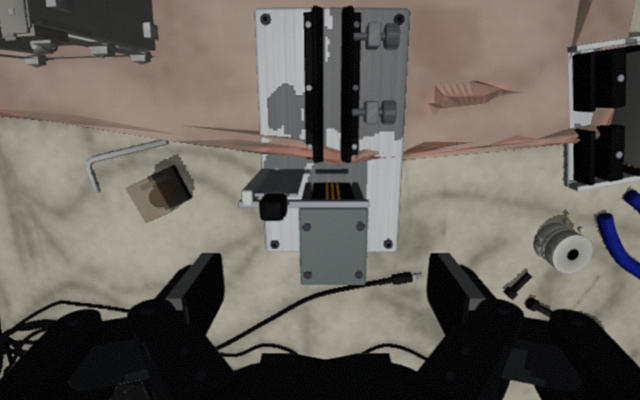

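The guard now sits against its post: block at (272,207), brass contacts exposed at (333,190). Next, above the rack.

```bash
python3 -c "
from h import *
import pickle
c=pickle.load(open('w3.pkl','rb'))
print(plane(c,[(272,206)],.116), plane(c,[(333,284)],.092))
go(.575,.365,.20,1.745)"
```

```text
[[0.62672836 0.06513931 0.116     ]] [[0.69639499 0.10386333 0.092     ]]
t 5.875 d [ 0.0586  0.2664 -0.0185] rot [-0.0008  0.0057 -0.1851] |d| 0.273 F [ 0.8 -0.1  0.7] w 0.0854
```

Request:
hand_motion --pt "0.01 0.05 -0.018 0 0 -0.04" --pt "0.02 0.1 -0.018 0 0.003 -0.08" --pt "0.035 0.16 -0.018 0 0.005 -0.12" --pt "0.05 0.22 -0.018 0 0.005 -0.16" --pt "0.0586 0.266 -0.018 0 0.006 -0.185"

```text
t: 6.5
tool_pos: [0.5741, 0.3671, 0.1998]
tool_rot: [[-0.984, -0.176, 0.0], [-0.176, 0.984, -0.001], [-0.0, -0.001, -1.0]]
ft_force: [0.7, -0.7, 0.2]
width: 0.0849
grasp_force: 0.0
```

Request:
hand_motion --pt "0 0 0 0 0 0" --pt "0 0 0 0 0 0" --pt "0 0 0 0 0 0"

```text
t: 6.88
tool_pos: [0.5755, 0.3639, 0.2]
tool_rot: [[-0.985, -0.172, 0.0], [-0.172, 0.985, -0.001], [-0.0, -0.001, -1.0]]
ft_force: [0.6, -0.2, 0.0]
width: 0.085
grasp_force: 0.0
```

```bash
python3 -c "
from h import *
import pickle
pickle.dump(cal('wrist'),open('w4.pkl','wb'))
im=manip.read_camera('wrist');cv2.imwrite('pics/w4.png',im)
b=cv2.cvtColor(im,cv2.COLOR_BGR2HSV)"
```

```text
(no output)
```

View pics/w4.png

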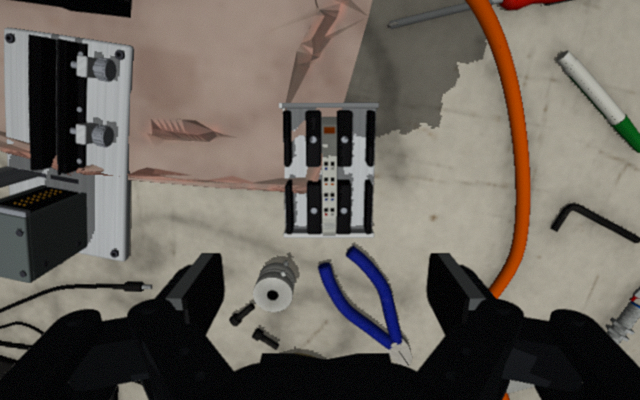

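The rack is square to the tool. The module top is a light strip at columns ≈322–336, rows ≈120–236, with the latch at (329,131). Coupling at (275,285), between tool fingers but low.

```bash
python3 - <<'E'
from h import *
import pickle
c=pickle.load(open('w4.pkl','rb'));im=cv2.imread('pics/w4.png');g=im.max(2).astype(int)
m=[]
for r in range(136,232,4):
    x=np.where(g[r,308:352]>150)[0]+308
    if r%16==8 or r>220: print(r,g[r,312:348:2])
    if len(x): m.append((r,x.min(),x.max()))
print(m)
col=g[105:245,325:334].mean(1).astype(int);print(col.tolist())
E
```

```text
136 [82 85 22 13 26 90 95 97 97 97 99 95 76  8 11 52 81 41]
152 [ 22  23  24  22  23  91  98  97  99 100 102 101  75  11  12  22  22  22]
168 [120 132 139 149 131 153 140 101 165 156 114 150 143  99 104 110 174 179]
184 [  3   6   7   2  18 145 165 141 167 162 141 162 129   0   8   6  10   9]
200 [ 21  21  18  24  13 123 153 129 164 152 125 159 130   0  10  23  21  22]
216 [ 22  20  22  24  11 127 172 166 174 170 162 170 106   5  16  20  20  18]
224 [ 20  19  19  19  24 135 154 147 145 143 144 151  88  11  20  21  18  20]
228 [ 19  18  19  17  15 115 155 153 149 150 149 152  77  14  21  19  21  20]
[(140, np.int64(313), np.int64(346)), (156, np.int64(329), np.int64(330)), (160, np.int64(322), np.int64(335)), (164, np.int64(322), np.int64(335)), (168, np.int64(322), np.int64(351)), (172, np.int64(316), np.int64(351)), (176, np.int64(323), np.int64(335)), (180, np.int64(329), np.int64(335)), (184, np.int64(323), np.int64(335)), (188, np.int64(323), np.int64(335)), (192, np.int64(323), np.int64(335)), (196, np.int64(329), np.int64(335)), (200, np.int64(323), np.int64(335)), (204, np.int
[... 203 characters left out ...]
351)), (228, np.int64(323), np.int64(334))]
[114, 107, 113, 138, 142, 141, 142, 141, 142, 143, 141, 119, 83, 76, 77, 79, 79, 80, 81, 87, 92, 93, 91, 89, 87, 85, 82, 83, 86, 91, 96, 97, 97, 96, 97, 98, 98, 97, 100, 111, 120, 118, 108, 97, 97, 96, 96, 98, 95, 98, 112, 134, 153, 165, 171, 167, 136, 90, 65, 69, 104, 144, 144, 133, 141, 158, 168, 169, 168, 168, 170, 165, 124, 78, 61, 78, 126, 156, 156, 152, 162, 170, 170, 169, 169, 170, 165, 142, 97, 60, 62, 104, 145, 138, 128, 142, 160, 168, 170, 171, 172, 170, 147, 100, 62, 63, 105, 148, 149, 141, 153, 167, 171, 167, 162, 161, 161, 156, 148, 144, 145, 149, 150, 150, 155, 160, 154, 139, 127, 123, 137, 165, 163, 162, 166, 166, 168, 167, 167, 166]
```

```bash
python3 - <<'E'
from h import *
import pickle
c=pickle.load(open('w4.pkl','rb'))
P=plane(c,[(329,125),(329.1,160),(329.1,204),(328.7,228),(328.7,233)],.0765);print(P.round(4))
d=P[-1]-P[0];print(np.linalg.norm(d),np.arctan2(d[1],d[0]),P[[0,-1]].mean(0)); print("width",plane(c,[(322,190),(335.5,190)],.0765)[:,:2])
m=(P[0]+P[-1])/2
go(m[0],m[1],.057,np.arctan2(d[1],d[0])+np.pi/2)
E
```

```text
[[0.5255 0.3585 0.0765]
 [0.5518 0.3633 0.0765]
 [0.5869 0.3695 0.0765]
 [0.6071 0.3728 0.0765]
 [0.6114 0.3736 0.0765]]
0.08720731480866141 0.17344820601171632 [0.5684877  0.36606125 0.0765    ]
width [[0.57642106 0.36195851]
 [0.57457447 0.37249994]]
t 6.925 d [0.0066 0.0035 0.1431] rot [-0.0008  0.0004 -0.0005] |d| 0.143 F [-1.4 -0.2 -0.4] w 0.0848
```

Request:
hand_motion --pt "0.003 0.001 0.04 0 0 0" --pt "0.006 0.003 0.08 0 0 0" --pt "0.006 0.003 0.115 0 0 0" --pt "0.006 0.003 0.14 0 0 0" --pt "0.006 0.003 0.149 0 0 0"

```text
t: 7.55
tool_pos: [0.5677, 0.3655, 0.0492]
tool_rot: [[-0.985, -0.173, -0.002], [-0.173, 0.985, -0.002], [0.003, -0.002, -1.0]]
ft_force: [0.4, -0.7, -0.6]
width: 0.0853
grasp_force: 0.0
```

Request:
hand_motion --pt "0 0 0 0 0 0" --pt "0 0 0 0 0 0" --pt "0 0 0 0 0 0" --pt "0 0 0 0 0 0" --pt "0 0 0 0 0 0" --aperture 0 --squeeze 60

```text
t: 8.18
tool_pos: [0.5692, 0.3674, 0.0518]
tool_rot: [[-0.985, -0.174, 0.002], [-0.174, 0.985, -0.0], [-0.002, -0.001, -1.0]]
ft_force: [-0.1, -1.2, 2.5]
width: 0.0106
grasp_force: 59.0
```

Request:
hand_motion --pt "0 0 0 0 0 0"

```text
t: 8.3
tool_pos: [0.5692, 0.3674, 0.0518]
tool_rot: [[-0.985, -0.174, 0.002], [-0.174, 0.985, -0.0], [-0.002, -0.001, -1.0]]
ft_force: [0.3, -0.7, 5.2]
width: 0.0106
grasp_force: 59.1
```

Request:
hand_motion --pt "0 0 -0.02 0 0 0" --pt "0 0 -0.05 0 0 0" --pt "0 0 -0.09 0 0 0" --pt "0 0 -0.12 0 0 0" --pt "0 0 -0.12 0 0 0"

```text
t: 8.93
tool_pos: [0.5699, 0.3683, 0.1734]
tool_rot: [[-0.985, -0.174, 0.005], [-0.174, 0.985, 0.002], [-0.005, 0.001, -1.0]]
ft_force: [0.1, -0.3, -1.0]
width: 0.0105
grasp_force: 58.4
```

```bash
python3 -c "
from h import *
go(.560,.1049,.17,1.5645)"
```

```text
t 8.925 d [ 0.0557 -0.2577  0.0028] rot [0.0018 0.0049 0.1817] |d| 0.264 F [ 0.1 -0.3 -1. ] w 0.0105
```

Request:
hand_motion --pt "0.01 -0.05 0 0 0 0.04" --pt "0.02 -0.1 0 0 0.002 0.08" --pt "0.035 -0.16 0 0 0.003 0.12" --pt "0.048 -0.22 0 0 0.005 0.16" --pt "0.0557 -0.257 0.002 0.002 0.005 0.182"

```text
t: 9.55
tool_pos: [0.5567, 0.1019, 0.167]
tool_rot: [[-1.0, 0.01, -0.008], [0.01, 1.0, -0.003], [0.008, -0.003, -1.0]]
ft_force: [0.9, -0.3, -1.5]
width: 0.0099
grasp_force: 58.6
```

Request:
hand_motion --pt "0 0 0 0 0 0" --pt "0 0 0 0 0 0" --pt "0 0 0 0 0 0"

```text
t: 9.93
tool_pos: [0.5581, 0.1057, 0.1684]
tool_rot: [[-1.0, 0.005, -0.005], [0.005, 1.0, -0.003], [0.005, -0.003, -1.0]]
ft_force: [-0.2, 0.3, -1.0]
width: 0.0103
grasp_force: 58.8
```

```bash
python3 - <<'E'
from h import *
c=cal('wrist');im=manip.read_camera('wrist');cv2.imwrite('pics/w5.png',im)
go(.560,.1049,.060,1.5645)
E
```

```text
t 9.975 d [-0.0023 -0.0005  0.1086] rot [-0.0027 -0.0049  0.0013] |d| 0.109 F [ 0.3 -0.7 -2.3] w 0.0105
```

View pics/w5.png

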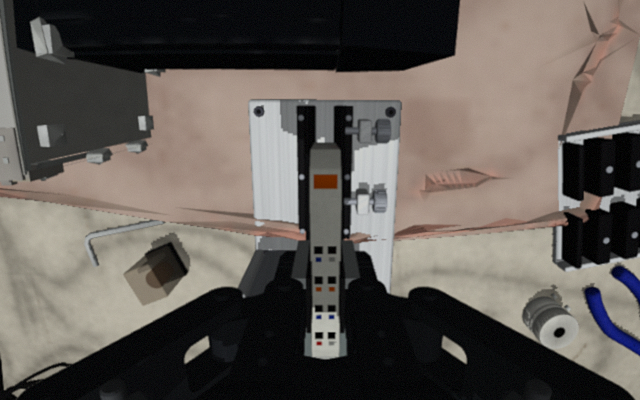

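The module is held square over the channel (module top columns 309–340, channel walls 300–316 and 335–352) and the rear face shows no brass. One more numeric check of the channel centre.

```bash
python3 - <<'E'
from h import *
c=cal('wrist');im=cv2.imread('pics/w5.png');g=im.max(2).astype(int)
for r in(112,120,128,136):
    row=g[r];k=np.where(row[290:360]>60)[0]+290;k=k[(k>308)&(k<345)]
    P=plane(c,[(k.min()-.5,r),(k.max()+.5,r)],.034);print(r,k.min(),k.max(),P[:,:2].round(4).tolist(),P[:,1].mean())
# module rear lower edge: top centre line
for r in(160,200,230):
    k=np.where(g[r,300:350]>90)[0]+300;P=plane(c,[(k.min(),r),(k.max(),r)],.168-.0438+.0685);print(r,k.min(),k.max(),P[:,1],P[:,1].mean())
E
```

```text
112 316 333 [[0.4981, 0.0988], [0.4981, 0.1128]] 0.10580367111911104
120 316 333 [[0.5042, 0.0987], [0.5043, 0.1128]] 0.10577216619903407
128 316 333 [[0.5104, 0.0986], [0.5105, 0.1128]] 0.10574030818465346
136 316 333 [[0.5167, 0.0986], [0.5167, 0.1128]] 0.10570808480716445
160 317 338 [0.10373432 0.1110202 ] 0.10737726335747991
200 310 349 [0.10107306 0.11502879] 0.10805092490517737
230 300 348 [0.09721153 0.11482327] 0.10601739950833666
```

Request:
hand_motion --pt "-0.001 0 0.03 -0.002 -0.004 0.001" --pt "-0.001 0 0.06 -0.003 -0.005 0.001" --pt "-0.001 0 0.08 -0.003 -0.005 0.001" --pt "-0.001 0 0.088 -0.003 -0.005 0.001"

```text
t: 10.48
tool_pos: [0.558, 0.1051, 0.0796]
tool_rot: [[-1.0, 0.006, -0.002], [0.006, 1.0, 0.0], [0.002, 0.0, -1.0]]
ft_force: [-0.5, -0.3, -0.5]
width: 0.0101
grasp_force: 58.8
```

Request:
hand_motion --pt "0 0 0.008 0 0 0" --pt "0 0 0.014 0 0 0" --pt "0 0 0.018 0 0 0" --pt "0 0 0.018 0 0 0"

```text
t: 10.98
tool_pos: [0.5591, 0.1043, 0.063]
tool_rot: [[-1.0, 0.008, 0.001], [0.008, 1.0, 0.0], [-0.001, 0.0, -1.0]]
ft_force: [-0.2, 0.3, -1.9]
width: 0.01
grasp_force: 58.8
```

```bash
python3 -c "
from h import *
go(.560,.1053,.056,1.5645)"
```

```text
t 10.975 d [-0.0009  0.001   0.007 ] rot [ 0.0001  0.0007 -0.0016] |d| 0.007 F [-0.2  0.3 -1.9] w 0.01
```

Request:
hand_motion --pt "0 0 0.003 0 0 0" --pt "0 0 0.0055 0 0 0" --pt "0 0 0.0055 0 0 0"

```text
t: 11.35
tool_pos: [0.5589, 0.1043, 0.0573]
tool_rot: [[-1.0, 0.008, 0.0], [0.008, 1.0, 0.0], [-0.0, 0.0, -1.0]]
ft_force: [-0.8, 0.5, -1.2]
width: 0.01
grasp_force: 58.8
```

Request:
hand_motion --pt "-0.01 0 0.0008 0 0 0" --pt "-0.018 0 0.0008 0 0 0" --pt "-0.018 0 0.0008 0 0 0"

```text
t: 11.72
tool_pos: [0.5784, 0.1041, 0.0569]
tool_rot: [[-1.0, 0.008, 0.002], [0.008, 1.0, 0.0], [-0.002, 0.0, -1.0]]
ft_force: [0.3, -0.2, -0.7]
width: 0.0103
grasp_force: 58.8
```

Request:
hand_motion --pt "-0.003 0 0 0 0 0" --pt "-0.005 0 0 0 0 0" --pt "-0.005 0 0 0 0 0"

```text
t: 12.1
tool_pos: [0.5822, 0.1041, 0.0568]
tool_rot: [[-1.0, 0.008, 0.001], [0.008, 1.0, 0.0], [-0.001, 0.0, -1.0]]
ft_force: [0.6, -1.2, -0.8]
width: 0.0103
grasp_force: 58.8
```

Request:
hand_motion --pt "-0.002 0 0 0 0 0" --pt "-0.003 0 0 0 0 0" --pt "-0.003 0 0 0 0 0"

```text
t: 12.48
tool_pos: [0.5852, 0.1041, 0.0568]
tool_rot: [[-1.0, 0.008, 0.001], [0.008, 1.0, 0.0], [-0.001, 0.0, -1.0]]
ft_force: [-0.3, 0.4, -1.3]
width: 0.0101
grasp_force: 58.8
```

Request:
hand_motion --pt "-0.002 0 0 0 0 0" --pt "-0.003 0 0 0 0 0" --pt "-0.003 0 0 0 0 0"

```text
t: 12.85
tool_pos: [0.587, 0.1041, 0.0565]
tool_rot: [[-1.0, 0.008, -0.001], [0.008, 1.0, 0.0], [0.001, 0.0, -1.0]]
ft_force: [-4.3, -0.8, 1.5]
width: 0.0103
grasp_force: 59.1
```

Contact (Fx≈-4 N) comes at x≈0.587, matching the prediction. Now I'll press gently to 12 N.

Request:
hand_motion --pt "-0.001 0 0 0 0 0" --pt "-0.002 0 0 0 0 0" --pt "-0.003 0 0 0 0 0" --pt "-0.003 0 0 0 0 0"

```text
t: 13.35
tool_pos: [0.5895, 0.1041, 0.0565]
tool_rot: [[-1.0, 0.008, -0.002], [0.008, 1.0, 0.0], [0.002, 0.0, -1.0]]
ft_force: [-7.3, -0.4, 2.8]
width: 0.01
grasp_force: 59.4
```

Request:
hand_motion --pt "-0.001 0 0 0 0 0" --pt "-0.002 0 0 0 0 0" --pt "-0.003 0 0 0 0 0" --pt "-0.003 0 0 0 0 0"

```text
t: 13.85
tool_pos: [0.5917, 0.104, 0.0565]
tool_rot: [[-1.0, 0.008, -0.004], [0.008, 1.0, 0.0], [0.004, 0.0, -1.0]]
ft_force: [-8.9, -0.2, 4.4]
width: 0.0105
grasp_force: 59.6
```

Request:
hand_motion --pt "-0.001 0 0 0 0 0" --pt "-0.002 0 0 0 0 0" --pt "-0.003 0 0 0 0 0" --pt "-0.003 0 0 0 0 0"

```text
t: 14.35
tool_pos: [0.5937, 0.104, 0.0562]
tool_rot: [[-1.0, 0.008, -0.005], [0.008, 1.0, -0.0], [0.005, -0.0, -1.0]]
ft_force: [-11.5, -0.1, 6.4]
width: 0.0105
grasp_force: 59.8
```

Request:
hand_motion --pt "-0.0005 0 0 0 0 0" --pt "-0.001 0 0 0 0 0" --pt "-0.001 0 0 0 0 0" --pt "-0.001 0 0 0 0 0"

```text
t: 14.85
tool_pos: [0.5943, 0.104, 0.0563]
tool_rot: [[-1.0, 0.008, -0.006], [0.008, 1.0, -0.0], [0.006, -0.0, -1.0]]
ft_force: [-12.1, -0.4, 6.8]
width: 0.0104
grasp_force: 59.8
```

```bash
python3 -c "
from h import *
F=[]
for i in range(6):
    manip.read_camera('top');s=manip.get_state();F.append(s['ft_force'])
print(np.mean(F,0),np.std(F,0),s['tool_pos'],s['qd'].round(4),s['t'])"
```

```text
[-11.59608505  -0.34333371   6.75507935] [0.68629741 0.57221294 0.67408353] [0.59435732 0.10402302 0.0562874 ] [ 0.      0.0007  0.     -0.0004 -0.0016  0.0009] 15.15
```

```bash
python3 -c "
from plant import manip
print(manip.job_done())"
```

```text
the job is handed in; nothing more can be done
None
```

The guard is open at its end stop, and the module stands in the guide, still gripped and pressing the contact carriage with about 11.6 N. The job is handed in, but the judge returned no verdict.

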